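# Fit the cup head to the mixer and hold a specimen cup pressed down in it

### The arm

A 6-joint arm with a two-finger parallel gripper is mounted at the origin on a cart in front of the work surface, level with it; the furniture and walls round the work are solid. World frame = base frame: x ahead of the robot, y to its left, z up, the work surface at z = 0. Lengths are in mm, angles in rad, forces in N, time in s.
With the tool pointing down it reaches from about 400 to 825 mm from the base axis. Payload 7 kg.
Tool frame: the origin (TCP) lies at the very end of the fingers, on their centre line; the grasp point (between the pads) lies 19 mm behind it; z points along the fingers, y is the line along which they close (so a half turn about z gives the same grasp; the last joint's range is limited). The gripper opens to 88 mm and grips with 3 to 60 N. Pads are 19 mm wide; open, the fingers measure 130 mm over their backs; the gripper's body (78 mm by 193 mm) begins 47 mm behind the grasp point.
Start: joints at [0.288, 0.359, 0.012, 0, -1.224, -0.288], TCP at [674.978, -0.019, 226.561] pointing down, gripper open.
Joint ranges: [-3.07, 3.07], [-1.43, 2.12], [-1.02, 1.25], [-3.03, 1.67], [-3.05, -0], [-3.03, 3.03]. Speed limits (rad/s): [2.39, 2.39, 3.01, 3.14, 3.14, 3.14].

### API

Orientations are given as a unit quaternion [x, y, z, w].
In Python, from plant import bot gives the robot as it stands. Calls block until the motion is done:
- bot.move_ptp(position, orientation): joint-space move of the TCP to a pose.
- bot.line_to(position, velocity=150, ori=None): straight line of the TCP; ori=None keeps the orientation; velocity is the mean speed in mm/s.
- bot.move_joints(angles): joint-space move.
- bot.move_gripper(opening, force=None): finger opening in mm; force is the grip in N (None keeps the last); returns when the fingers have stopped.
- bot.pause(seconds).
- bot.solve_ik(position, orientation): joint angles nearest the present ones, or None.
- bot.read_state(): the state.
- bot.camera(name): name is "scene" or "side" or "wrist"; returns the picture (384x512x3 uint8, red, green, blue); there is no depth.
- bot.get_calibration(name): a dict with "fx", "fy", "cx", "cy" (pixels), "view" (4x4, takes a point from world to camera coordinates); the wrist camera has in their place "T_tool_cam" (4x4, takes a point from camera to tool coordinates, whose origin is the TCP and whose axes are the flange's). Camera axes: x right, y up, looking along -z (the intrinsics and any distortion apply to the point x, -y, -z); pixel columns grow to the right and rows downward; lengths in mm; the calibration is good to about 2 mm. The wrist camera is an equidistant fisheye: a pixel r from the principal point sees the ray r / f radians off the axis. A picture is of the moment at which its call begins: read the wrist's pose just before it. get_calibration takes no time and is no camera call.
A pose or a line that the arm cannot do raises bot.Unreachable and nothing moves.
- bot.close_job(): hands the job in; it is judged then, once.
The state is a dict: "t": time; "joint_pos": joint angles; "qvel": joint speeds; "tau": joint torques, N m; "tcp_pos": TCP position; "eef_rot": TCP orientation; "contact_force": force on the tool from outside, world axes, zero at the start; "moment": the same for the moment, N m; "width": finger opening in mm; "finger_force": force on a finger pad.
Only numpy, scipy, OpenCV 4.12 (cv2) and the standard library are available. Lean on these libraries where they do the work, as an engineer would, in place of code of your own. Each camera call takes 0.05 s, during which the arm holds its last target. There are 200 camera calls.

### The job

Get the specimen cup ready for mixing: set the loose bobbin-shaped cup head squarely onto the mixer's upright sprung spindle, hub down, and let go of it. Then stand the lidded specimen cup upright in the head's ring, press it down until the spindle reaches its lower stop, and finish while still holding the cup pressed down there. Leave the other things on the table where they stand.

Things in the scene. Friction and masses are not known exactly. Their poses are not given: they have to be found in the camera images.
- mixer: fixed tabletop mixer, white housing 116 x 136 x 50 mm with a small knob and switch on its front (its -x side). Origin: centre of its underside; z up. The spindle stands on its centre line
- spindle_seat (a point): centre of the top face of the spindle's steel collar (40 mm across), on which the head's hub sits; 68 mm above the table when the spindle is up. The spindle is a steel pin 13 mm across that rises 26 mm above this point and tapers to 5 mm over its last 8 mm. The point goes down with the spindle
- spindle (a joint): how far the spindle is pressed down, in m: 0 up, 0.012 at its lower stop. A spring pushes it up, with 4 N at the top and 11 N at the stop. With head and cup on it (together about 2 N, not enough to move it) a push of about 2 N begins to move it and about 9 N brings it to the stop; it springs back when let go
- head: loose bobbin-shaped cup head of black rubber and grey plastic, 110 g, 50 mm high, standing upright. Origin: centre of its underside; z up its axis. Foot flange 48 mm across, 5 mm high; hub 36 mm across up to 28 mm; ring 64 mm across from 28 mm to the top. Bore in the underside 18 mm across, 28 mm deep. Ring open at the top, 55 mm across inside, wall 3.5 to 4 mm. Grip the ring across its outside
- head_floor (a point): centre of the floor inside the head's ring, on its axis, 32 mm above the head's origin and 18 mm below the ring's rim
- cup: closed specimen cup with a blue screw lid, 66 mm high, about 90 g, standing upright on the table. Origin: centre of its underside; z up. White body 45 mm across at the foot's edge, 49 mm just above it, widening to 55 mm below the lid; lid 61 mm across, from 52 to 66 mm. Grip it across the lid
- bottle: white dropper bottle, 62 mm across, 119 mm high, not to be moved. Origin: centre of its underside
- tape: white roll of surgical tape lying flat, 58 mm across, 25 mm high, not to be moved. Origin: centre of its underside
- swabs: small open white carton of swabs, 61 x 62 x 59 mm, not to be moved. Origin: near the centre of its underside
- vial: small brown vial with a red cap, 23 mm across, 46 mm high, not to be moved. Origin: centre of its underside
Not all that is in view belongs to the job. Several things have the shape of the cup; the one meant has the colours described above.

How it is judged:
By the outcome, as a careful person would: the job done as asked, in the order asked, and still so for the second after the job is handed in, while the arm keeps its last pose, push and grip.
It also fails if it takes over 54 s, if anything falls off the work surface, if the arm or the gripper's body presses on something with over 40 N, if the wrist force passes 120 N, or if a joint passes its speed limit or range.

## Working session

There is one attempt and no reset: what is moved stays moved. The work goes in short steps, each a Python script; the robot and the scene stay as the last script left them, time stands still between calls to the robot, and variables do not carry over. Pictures are saved under pics/ and viewed, at most 10 in all, crops included, and the job is handed in when it is done.

```bash
mkdir -p pics; ls; python3 - <<'E'
from plant import bot
import cv2
for n in ("scene","side","wrist"):
    cv2.imwrite(f"pics/{n}0.png",bot.camera(n)[:,:,::-1]); print(n,bot.get_calibration(n))
s=bot.read_state(); print(s["t"],s["tcp_pos"],s["eef_rot"],s["contact_force"])
E
```

```text
pics
scene {'fx': 398.6041544044165, 'fy': 398.6041544044165, 'cx': 254.44509439196457, 'cy': 185.16026278468357, 'view': array([[-5.38821678e-01, -8.42374220e-01,  8.76769644e-03,
         2.96708053e+02],
       [ 4.22506669e-01, -2.61221507e-01,  8.67900593e-01,
        -3.19885097e+02],
       [-7.28806774e-01,  4.71348064e-01,  4.96660536e-01,
        -6.79875476e+02],
       [ 0.00000000e+00,  0.00000000e+00,  0.00000000e+00,
         1.00000000e+00]])}
side {'fx': 437.45976616437736, 'fy': 437.45976616437736, 'cx': 257.38370756629917, 'cy': 182.66883140583502, 'view': array([[-8.12981794e-01,  5.82129655e-01,  1.36259722e-02,
         4.81198381e+02],
       [-3.54019365e-01, -5.12719317e-01,  7.82169541e-01,
         1.59387145e+02],
       [ 4.62310384e-01,  6.31065739e-01,  6.22916641e-01,
        -1.29502209e+03],
       [ 0.00000000e+00,  0.00000000e+00,  0.00000000e+00,
         1.00000000e+00]])}
wrist {'fx': 297.3186396354542, 'fy': 297.3186396354542, 'cx': 258.6588191786255, 'cy': 191.2948429720911, 'T_tool_cam': array([[ 5.83942220e-04,  9.66309447e-01,  2.57382423e-01,
         6.89546603e+01],
       [ 9.99999416e-01, -3.30148582e-04, -1.02927070e-03,
        -3.81973542e-01],
       [-9.09619555e-04,  2.57382874e-01, -9.66309075e-01,
        -1.58301452e+02],
       [ 0.00000000e+00,  0.00000000e+00,  0.00000000e+00,
         1.00000000e+00]])}
0.15 [ 6.74621585e+02 -4.30568074e-02  2.25819409e+02] [-7.07072966e-01  7.07140293e-01  4.09896322e-04 -5.08273980e-04] [-0.66462783  0.46719542 -0.48465751]
```

View pics/scene0.png

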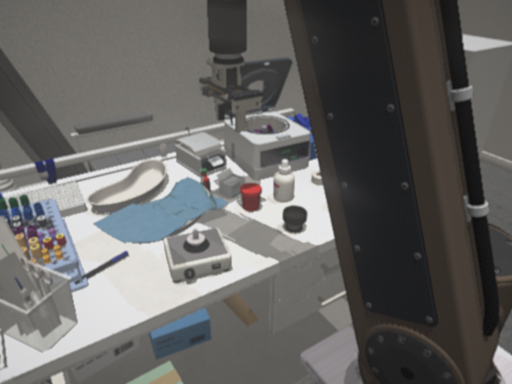

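View pics/wrist0.png

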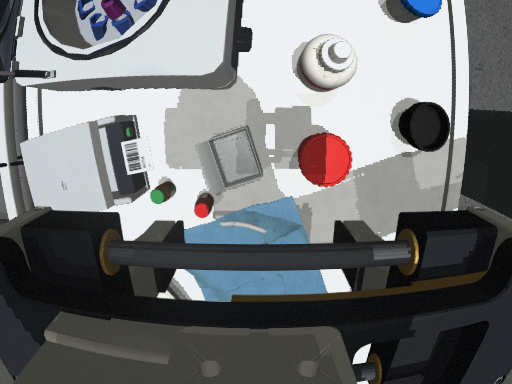

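View pics/side0.png

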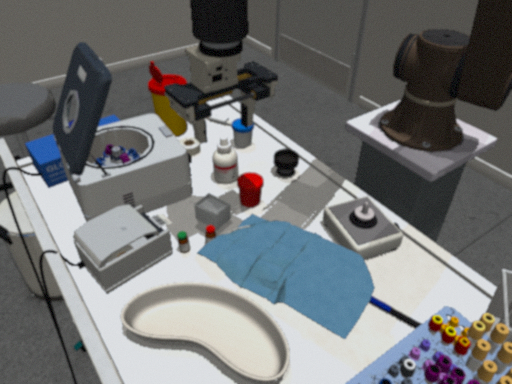

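```bash
cat > h.py <<'E'
from plant import bot
import numpy as np, cv2
from scipy.spatial.transform import Rotation as R
def wristT(s):
    T=np.eye(4);T[:3,:3]=R.from_quat(s["eef_rot"]).as_matrix();T[:3,3]=s["tcp_pos"]
    return T@bot.get_calibration("wrist")["T_tool_cam"]
def ray(name,px,T=None):
    c=bot.get_calibration(name); a=(np.array(px,float)-[c["cx"],c["cy"]])/c["fx"]
    if name=="wrist":
        r=np.hypot(*a); v=np.array([a[0]/r*np.sin(r),-a[1]/r*np.sin(r),-np.cos(r)])
    else: v=np.array([a[0],-a[1],-1]); T=np.linalg.inv(c["view"])
    return T[:3,3],T[:3,:3]@v
def at(name,px,z,T=None):
    o,d=ray(name,px,T); return (o+d*(z-o[2])/d[2]).round(1)
def down(a): # closing line (tool y) at angle a from world x axis, +-; start pose is a=pi
    y=np.array([np.cos(a),np.sin(a),0]);z=np.array([0,0,-1.]);x=np.cross(y,z)
    return R.from_matrix(np.c_[x,y,z]).as_quat()
def snap(name,f):
    s=bot.read_state(); im=bot.camera(name); cv2.imwrite(f"pics/{f}.png",im[:,:,::-1]); np.savez(f"pics/{f}.npz",T=wristT(s),p=s["tcp_pos"],q=s["eef_rot"]); return s
E
python3 - <<'E'
from h import *
T=wristT(bot.read_state())
print("head",at("wrist",(424,126),50,T),at("scene",(294,211),50),at("side",(287,156),50))
print("cup",at("wrist",(422,0),66,T),at("side",(243,123),66))
print("mixtip",at("scene",(197,230),94),at("side",(363,203),94))
print("mixer top corners scene",[at("scene",p,50) for p in((165,241),(175,267),(231,257),(210,228))],"side",[at("side",p,50) for p in((324,208),(368,250),(401,236),(358,198))])
print("bottle",at("wrist",(341,49),119,T),"red",at("wrist",(325,160),66,T),"tape",at("side",(191,143),25))
E
```

```text
head [468.8 -64.   50. ] [460.  -61.5  50. ] [459.4 -59.6  50. ]
cup [ 477.8 -222.7   66. ] [ 475.6 -230.6   66. ]
mixtip [460.5 207.6  94. ] [477.1 205.2  94. ]
mixer top corners scene [array([516.7, 263.9,  50. ]), array([422.8, 279.1,  50. ]), array([388.7, 164.2,  50. ]), array([507.5, 154.2,  50. ])] side [array([515.3, 137.4,  50. ]), array([527.8, 276.5,  50. ]), array([445.2, 288.1,  50. ]), array([430.8, 155.7,  50. ])]
bottle [ 600.4 -131.3  119. ] red [601.5 -19.9  66. ] tape [ 610.7 -280.3   25. ]
```

```bash
python3 - <<'E'
from h import *
q=down(np.pi/2)
for f,p in (("w_sp",(470,206,244)),("w_cup",(477,-227,216)),("w_head",(462,-61,200))):
    bot.move_ptp(p,q); bot.pause(.1); s=snap("wrist",f); print(f,s["t"],s["tcp_pos"].round(1) if hasattr(s["tcp_pos"],'round') else s["tcp_pos"],s["contact_force"])
a=[cv2.imread(f"pics/{f}.png")[70:300,100:420] for f in("w_sp","w_cup","w_head")]
m=np.hstack(a); print(m.shape); cv2.imwrite("pics/m1.png",cv2.resize(m,(799,192)) if 0 else np.vstack([np.hstack(a[:2]),np.hstack([a[2],a[2]*0])]))
E
```

```text
w_sp 2.0583 [470.3 205.8 243.9] [-0.83307604  0.00404098  0.57040061]
w_cup 3.8083 [ 477.5 -226.2  216.1] [-0.73320673  0.48358972 -1.04882361]
w_head 4.6667 [462.3 -61.2 200.1] [ 0.28936908 -0.23834206  0.82996889]
(230, 960, 3)
```

View pics/m1.png

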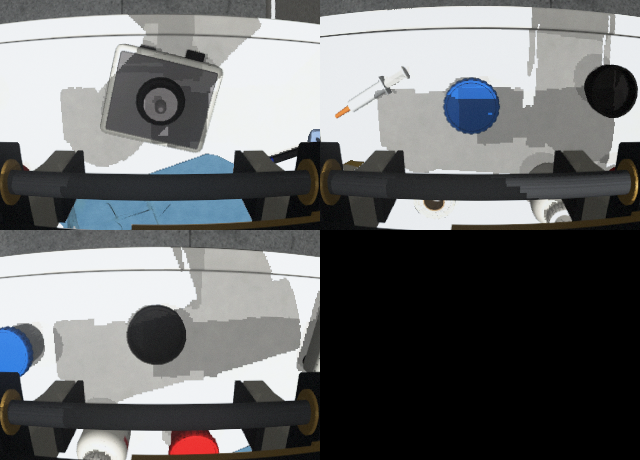

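```bash
python3 - <<'E'
from h import *
def blob(f,mask,box):
    m=np.zeros(mask.shape,np.uint8); x0,y0,x1,y1=box; m[y0:y1,x0:x1]=mask[y0:y1,x0:x1]*255
    m=cv2.morphologyEx(m,cv2.MORPH_OPEN,np.ones((3,3)))
    c=max(cv2.findContours(m,0,1)[0],key=cv2.contourArea); return cv2.fitEllipse(cv2.convexHull(c))
g=cv2.imread("pics/w_cup.png").astype(int); e=blob("",(g[:,:,0]-g[:,:,2]>50),(200,120,320,230)); T=np.load("pics/w_cup.npz")["T"]
print("cup",e,at("wrist",e[0],66,T),at("wrist",e[0],60,T))
g=cv2.imread("pics/w_head.png").astype(int); e=blob("",g.max(2)<75,(210,125,310,225)); T=np.load("pics/w_head.npz")["T"]
print("head",e,at("wrist",e[0],50,T))
g=cv2.imread("pics/w_sp.png")[110:240,195:330]; cv2.imwrite("pics/spz.png",cv2.resize(g,None,fx=4.4,fy=4.4,interpolation=2))
E
```

```text
cup ((250.90013122558594, 175.4056854248047), (54.36980438232422, 55.087745666503906), 30.41163444519043) [ 473.3 -234.2   66. ] [ 474.5 -234.4   60. ]
head ((256.2579345703125, 174.49038696289062), (58.64495086669922, 59.24521255493164), 1.0672287940979004) [457.  -63.6  50. ]
```

View pics/spz.png

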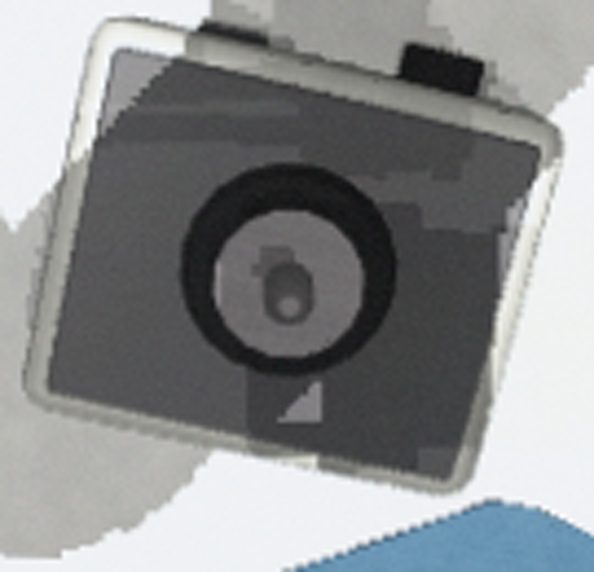

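```bash
python3 - <<'E'
from h import *
T=np.load("pics/w_sp.npz")["T"]
print("collar",at("wrist",(260.2,174.2),68,T),"tip",at("wrist",(260.5,179.2),94,T))
print("scene tip px etc",at("scene",(197,230),94))
bot.move_gripper(88)
bot.line_to((457,-63.6,23),velocity=150); print(bot.read_state()["contact_force"])
bot.move_gripper(50,15); s=bot.read_state(); print(s["width"],s["finger_force"],s["tcp_pos"],s["contact_force"])
bot.line_to((457,-63.6,160),velocity=120); s=bot.read_state(); print(s["t"],s["width"],s["tcp_pos"],s["contact_force"])
cv2.imwrite("pics/g1.png",np.vstack([cv2.resize(bot.camera("side")[90:240,180:400],None,fx=2.5,fy=2.5),cv2.resize(bot.camera("scene")[100:180,200:420],None,fx=2.5,fy=2.5)])[:,:,::-1])
E
```

```text
collar [469.9 207.7  68. ] tip [470.  207.9  94. ]
scene tip px etc [460.5 207.6  94. ]
[-0.31424838 -0.42750212  0.77257418]
63.642921139058856 15.000487393699586 [457.18290794 -63.57178866  23.28583736] [-1.98013352  0.35221122  5.05649034]
8.075 64.21013645266328 [456.4560312  -63.68558326 159.23707096] [-0.40763692  0.62144456 -1.91507925]
```

View pics/g1.png

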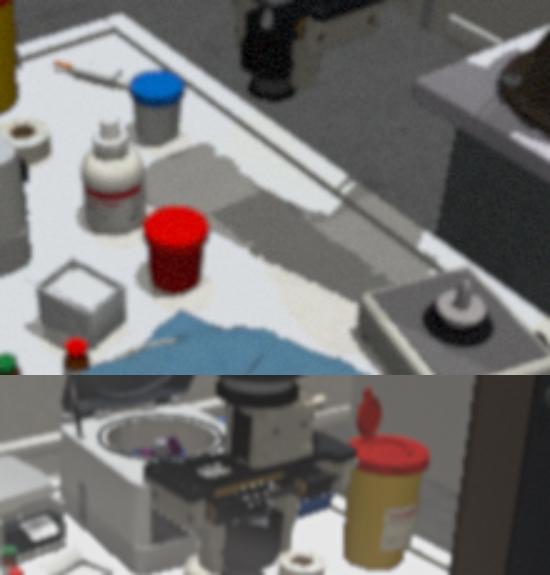

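```bash
python3 - <<'E'
from h import *
q=down(np.pi/2)
bot.move_ptp((470,207.8,160),q)
bot.line_to((470,207.8,124),velocity=80); bot.pause(.2)
s=bot.read_state(); print(s["t"],s["tcp_pos"],s["width"],s["contact_force"])
a=bot.camera("side")[120:270,290:430]; b=bot.camera("scene")[160:300,130:270]
cv2.imwrite("pics/g2.png",np.hstack([cv2.resize(a,(392,420),interpolation=2),cv2.resize(b,(400,420),interpolation=2)])[:,:,::-1])
for z in (116,108,100,94,92):
    bot.line_to((470,207.8,z),velocity=60); bot.pause(.1); s=bot.read_state(); print(z,s["tcp_pos"].round(1),s["contact_force"].round(1),s["moment"].round(2))
    if abs(s["contact_force"][2])>5: break
E
```

```text
10.0333 [470.31466698 207.98512924 124.56021433] 64.04239315051396 [-0.1335624   0.99820737 -1.48534177]
116 [469.9 207.7 115.8] [ 0.5  0.2 -2.2] [ 0.01 -0.14  0.01]
108 [470.  207.8 107.9] [ 0.6  0.4 -0.5] [-0.05 -0.15  0.  ]
100 [470.  207.8  99.9] [-0.4 -0.5 -1.5] [-0.01 -0.1  -0.02]
94 [470.  207.8  93.9] [ 0.9 -0.4 -0.5] [-0.01 -0.12  0.  ]
92 [470.  207.8  92. ] [0.2 0.4 0.1] [-0.01 -0.12 -0.03]
```

View pics/g2.png

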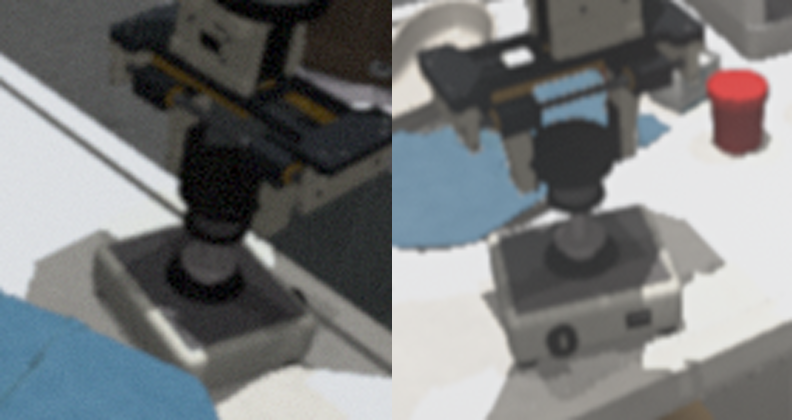

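```bash
python3 - <<'E'
from h import *
for z in (91,90):
    bot.line_to((470,207.8,z),velocity=40); bot.pause(.2); s=bot.read_state(); print(z,s["tcp_pos"].round(1),s["contact_force"].round(1),s["moment"].round(2))
    if s["contact_force"][2]>2.5: break
bot.move_gripper(88); s=bot.read_state(); print(s["width"],s["contact_force"])
bot.line_to((470,207.8,200),velocity=150); bot.pause(.1)
s=snap("wrist","w_pl"); print(s["t"],s["tcp_pos"])
w=cv2.imread("pics/w_pl.png")[90:240,180:340]
a=bot.camera("side")[140:270,310:430,::-1]; b=bot.camera("scene")[190:290,150:250,::-1]
r=lambda i:cv2.resize(i,(266,266),interpolation=2)
cv2.imwrite("pics/g3.png",np.hstack([r(w),r(a),r(b)]))
E
```

```text
91 [470.2 207.9  91.2] [-0.   0.4  2.9] [-0.13  0.04 -0.03]
87.33494020275361 [ 0.01823269 -0.44280775  0.21699301]
14.05 [469.44557251 207.34322078 198.77417456]
```

View pics/g3.png

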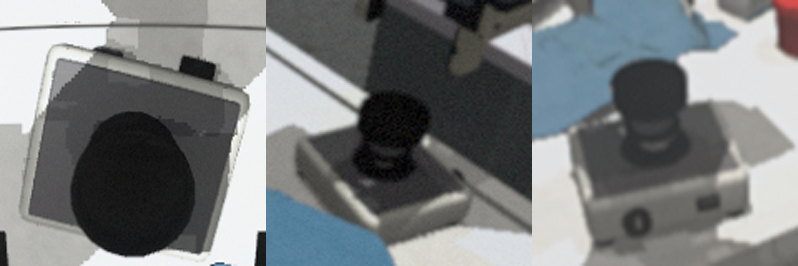

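```bash
python3 - <<'E'
from h import *
from scipy.optimize import least_squares
bot.line_to((470,207.8,268),velocity=150); bot.pause(.1); s=snap("wrist","w_pl2"); print(s["t"])
for f in ("w_pl","w_pl2"):
    T=np.load(f"pics/{f}.npz")["T"]; g=cv2.imread(f"pics/{f}.png").max(2); m=np.zeros_like(g); m[120:245,200:320]=(g<45)[120:245,200:320]*255
    m=cv2.morphologyEx(m,cv2.MORPH_OPEN,np.ones((5,5)))
    c=max(cv2.findContours(m,0,1)[0],key=cv2.contourArea)[:,0]; 
    P=np.array([at("wrist",p,118,T) for p in c])[:,:2]
    Q=P[P[:,0]>P[:,0].max()-36]   # far (+x) half: the rim alone
    r=least_squares(lambda v:np.hypot(*(P-v[:2]).T).clip(0,99)[P[:,0]>P[:,0].max()-36]-v[2],[470,208,32],loss="soft_l1")
    print(f,r.x.round(1),len(Q),np.abs(r.fun).mean().round(2),c.min(0),c.max(0))
E
```

```text
14.9
w_pl [470.9 208.2  31. ] 112 0.24 [223 153] [296 233]
w_pl2 [471.2 208.4  30.6] 93 0.32 [231 147] [288 209]
```

```bash
python3 - <<'E'
from h import *
q=down(np.pi/2)
bot.move_ptp((473.5,-234.2,150),q)
bot.line_to((473.5,-234.2,41),velocity=120); print(bot.read_state()["contact_force"])
bot.move_gripper(50,40); s=bot.read_state(); print(s["width"],s["finger_force"],s["tcp_pos"],s["contact_force"])
bot.line_to((473.5,-234.2,215),velocity=150)
bot.move_ptp((470.5,208.1,215),q)
bot.line_to((470.5,208.1,170),velocity=100); bot.pause(.2)
s=bot.read_state(); print(s["t"],s["tcp_pos"],s["width"],s["contact_force"],s["moment"])
a=bot.camera("side")[110:260,290:430]; b=bot.camera("scene")[150:290,130:270]
cv2.imwrite("pics/g4.png",np.hstack([cv2.resize(a,(392,420),interpolation=2),cv2.resize(b,(400,420),interpolation=2)])[:,:,::-1])
E
```

```text
[-0.3584349   0.29942349  0.22869327]
57.90402505989927 40.00131279579364 [ 473.67604052 -234.1451178    41.2258115 ] [0.18543419 0.92951484 2.57530921]
22.0167 [470.90465893 208.37751841 170.74560061] 57.72849949137357 [-0.18564437 -0.27771614 -0.75979466] [-0.08349044 -0.0954017   0.04797913]
```

View pics/g4.png

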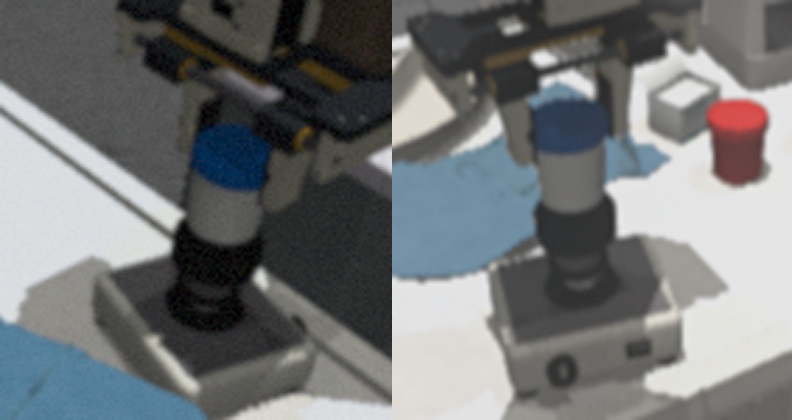

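```bash
python3 - <<'E'
from h import *
for n,o,k in (("side",(290,110),2.8),("scene",(130,150),2.857)):
    c=bot.get_calibration(n)
    for z in (68,100,118,130,150,182,195):
        p=c["view"]@[470.5,208.1,z,1]; u=c["cx"]-c["fx"]*p[0]/p[2]; v=c["cy"]+c["fy"]*p[1]/p[2]
        print(n,z,round((u-o[0])*k),round((v-o[1])*k))
im=cv2.imread("pics/g4.png").astype(int)
for n,x0,x1 in(("side",0,392),("scene",392,792)):
    g=im[:,x0:x1]; 
    for v in ((150,170,215,225,250,260,265) if n=="side" else (120,135,180,195,215,225,235)):
        row=g[v]; blue=np.where(row[:,0]-row[:,2]>45)[0]; br=row.mean(1)
        seg=slice(150,300) if n=="side" else slice(110,260)
        dark=np.where(br[seg]<45)[0]+seg.start; mid=np.where(br[seg]>75)[0]+seg.start
        print(n,v,"blue",(blue.min(),blue.max()) if len(blue) else None,"dark",(dark.min(),dark.max()) if len(dark) else None,"mid",(mid.min(),mid.max()) if len(mid) else None)
E
```

```text
side 68 208 286
side 100 215 253
side 118 219 234
side 130 222 221
side 150 227 199
side 182 236 162
side 195 239 146
scene 68 187 249
scene 100 185 216
scene 118 183 196
scene 130 182 183
scene 150 180 161
scene 182 177 124
scene 195 176 109
side 150 blue (np.int64(194), np.int64(267)) dark (np.int64(193), np.int64(299)) mid (np.int64(150), np.int64(176))
side 170 blue (np.int64(198), np.int64(263)) dark (np.int64(190), np.int64(267)) mid (np.int64(150), np.int64(185))
side 215 blue None dark (np.int64(265), np.int64(299)) mid (np.int64(150), np.int64(258))
side 225 blue None dark (np.int64(180), np.int64(299)) mid (np.int64(150), np.int64(254))
side 250 blue None dark (np.int64(174), np.int64(299)) mid (np.int64(150), np.int64(172))
side 260 blue None dark (np.int64(172), np.int64(299)) mid (np.int64(150), np.int64(163))
side 265 blue None dark (np.int64(174), np.int64(299)) mid None
scene 120 blue None dark None mid (np.int64(110), np.int64(259))
scene 135 blue None dark None mid (np.int64(110), np.int64(259))
scene 180 blue (np.int64(0), np.int64(141)) dark None mid (np.int64(110), np.int64(259))
scene 195 blue (np.int64(0), np.int64(143)) dark None mid (np.int64(110), np.int64(259))
scene 215 blue (np.int64(0), np.int64(137)) dark None mid (np.int64(110), np.int64(259))
scene 225 blue (np.int64(0), np.int64(138)) dark None mid (np.int64(110), np.int64(259))
scene 235 blue (np.int64(0), np.int64(134)) dark None mid (np.int64(110), np.int64(259))
```

```bash
python3 - <<'E'
from h import *
for z in (162,156,150,145,142,140.5):
    bot.line_to((470.5,208.1,z),velocity=60); bot.pause(.15); s=bot.read_state(); print(z,s["tcp_pos"].round(1),s["contact_force"].round(1),s["moment"].round(2),s["width"].round(1))
    if s["contact_force"][2]>4 or np.hypot(*s["contact_force"][:2])>4: break
E
```

```text
Traceback (most recent call last):
AttributeError: 'float' object has no attribute 'round'
```

```bash
python3 - <<'E'
from h import *
for z in (157,152,147,143,141):
    bot.line_to((470.5,208.1,z),velocity=60); bot.pause(.15); s=bot.read_state(); print(z,s["tcp_pos"].round(1),s["contact_force"].round(1),s["moment"].round(2),s["width"],s["t"])
    if s["contact_force"][2]>4 or np.hypot(*s["contact_force"][:2])>4: break
E
```

```text
157 [470.5 208.1 157. ] [ 0.1 -0.2 -1.5] [-0.05 -0.08  0.03] 57.75031261432373 22.95
152 [470.5 208.1 152. ] [ 0.8  0.6 -1.5] [ 0.02 -0.05 -0.01] 58.36728378423003 23.35
147 [470.5 208.1 147. ] [-0.6 -0.3 -1.4] [-0.05 -0.09  0.  ] 57.27488512212824 23.75
143 [470.5 208.1 143. ] [ 0.3  0.7 -0.4] [-0.06 -0.12 -0.05] 58.000870364986476 24.15
141 [470.7 208.3 141.2] [0.2 0.9 0.9] [ 0.22 -0.17 -0.01] 57.89228781660935 24.55
```

```bash
python3 - <<'E'
from h import *
for z in (139,136,133,131,130,129,128.5,128,127.5,127,126.5,126):
    bot.line_to((470.5,208.1,z),velocity=40); bot.pause(.15); F=[]
    for _ in range(4): s=bot.read_state(); F.append(s["contact_force"]); bot.pause(.03)
    f=np.mean(F,0); print(z,s["tcp_pos"].round(1),f.round(1),s["moment"].round(2),round(s["t"],1))
    if f[2]>18: break
a=bot.camera("side")[110:260,290:430]; b=bot.camera("scene")[150:290,130:270]
cv2.imwrite("pics/g5.png",np.hstack([cv2.resize(a,(392,420),interpolation=2),cv2.resize(b,(400,420),interpolation=2)])[:,:,::-1])
E
```

```text
139 [470.7 208.3 139.2] [0.3 0.8 3. ] [ 0.48 -0.22 -0.  ] 25.1
136 [470.7 208.3 136.2] [0.2 1.1 4.5] [ 0.76 -0.31  0.05] 25.6
133 [470.8 208.3 133.4] [-0.   1.4  6.6] [ 0.78 -0.15 -0.03] 26.1
131 [470.9 208.3 131.5] [-0.1  1.6  7.9] [ 0.65 -0.08  0.02] 26.6
130 [470.9 208.3 130.6] [-0.1  1.5  8. ] [ 0.67 -0.05  0.03] 27.2
129 [470.9 208.4 129.6] [-0.9  1.2  7.8] [ 0.64 -0.   -0.01] 27.7
128.5 [471.  208.3 129.2] [-0.4  1.1  8.4] [ 0.65  0.05 -0.  ] 28.2
128 [471.1 208.4 129. ] [-0.6  0.9 10.5] [ 0.54  0.2  -0.01] 28.8
127.5 [471.4 208.5 129. ] [-1.3  0.6 13.7] [ 0.43  0.41 -0.03] 29.3
127 [471.6 208.5 128.9] [-1.8  0.2 17.6] [ 0.12  0.64 -0.  ] 29.9
126.5 [471.9 208.6 128.9] [-2.8 -0.1 20.5] [-0.12  0.82  0.  ] 30.4
```

View pics/g5.png

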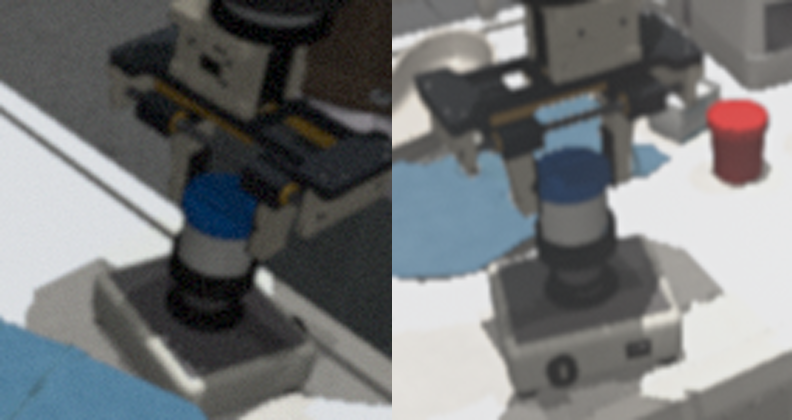

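```bash
python3 - <<'E'
from h import *
bot.pause(.4); s=bot.read_state(); print(s["t"],s["tcp_pos"],s["contact_force"],s["width"])
print(bot.close_job())
E
```

```text
30.9167 [471.8581406  208.58367415 128.88551461] [-2.40104361 -1.73222437 20.2717744 ] 57.874719816936405
the job is handed in; nothing more can be done
None
```

I handed the job in at about 31 s: the head sits on the spindle, and the gripper is still holding the cup upright in its ring, pressed to the lower stop with about 20 N; the other things were not touched.

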